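# Fetch the drying-pole crank from behind the bottles on the balcony rack

## Task

The crank for the drying poles lies on the steel rack behind the bleach bottle, the glass jar and the scrub brush: first stand all three together in the white basin, then take the crank and lay it flat inside the shallow metal tray. After that put the bottle and the jar back on the rack, each upright on the very spot where it stood at the start, but leave the brush standing in the basin. Do not disturb the soap, the hanger or the flower pot.

Things in the scene. Friction and masses are not known exactly. Their poses are not given: they have to be found in the camera images.
- bottle: Yellow bleach bottle, standing in the rack's front row: round body 62 mm across and 100 mm high, tapering shoulder, white twist cap 32 mm across and 30 mm high on top (from 134 to 164 mm above the foot); 164 mm tall in all, about 0.3 kg. Cap and bottle are one piece. Origin at the centre of its foot, z up. Round, so yaw does not matter.
- jar: Empty open glass jar, standing in the rack's front row: a straight cylinder 62 mm across, 100 mm tall, wall 3.5 mm, no lid, 0.16 kg. Origin at the centre of its foot, z up. Round, so yaw does not matter.
- brush: Round bamboo palm scrub brush, standing on its bristles in the rack's front row: bristles and disc 66 mm across up to 40 mm height, a thin neck, and on top a round knob 32 mm across from 54 to 85 mm height; 0.1 kg. Origin at the centre of the bristles' underside, z up. Round, so yaw does not matter.
- crank: Z-shaped crank, 0.3 kg, lying flat behind the front row. Dark steel arm: bar 16 mm wide (x), 176 long (y), from 2 to 22 mm above the surface it lies on. At y = +77 mm a black grip 24 mm thick runs to x = +78; at y = -77 a socket stub 24 mm thick runs to x = -42. Origin: middle of the arm in plan, at the level of that surface, z up; balance point within 10 mm of it: pinch the arm there across x.
- rack: Low stainless steel rack shelf, fixed: flat deck 270 mm deep (x) by 340 mm wide (y), its upper face 60 mm above the work surface; along the far edge (x = +131 mm) a wire rail reaches 28 mm above the deck. Origin below its centre on the work surface. Bottle, jar and brush stand in a row near its front (-x) edge, about 105 mm apart, in any order.
- basin: White plastic wash basin, fixed, on one side of the rack: open rectangular box 280 mm (x) by 160 mm (y) and 40 mm high outside, walls and floor 5 mm thick. Origin at the centre of its underside, z up.
- tray: Shallow aluminium tray, fixed, on the other side of the rack: open rectangular box 280 mm (x) by 200 mm (y) and 20 mm high outside, walls and floor 5 mm thick. The crank fits in lying with its arm along the tray's long side. Origin at the centre of its underside, z up.
- soap: Green bar of laundry soap, 60 x 90 x 30 mm, on the work surface beyond the rack at the far right; a bystander. Origin at the centre of its underside.
- hanger: Blue plastic clothes hanger, 400 mm wide (y), 12 mm thick, lying flat beyond the rack; a bystander. Origin at the middle of its straight bar, on the work surface.
- pot: Terracotta flower pot with a small green plant, 100 mm across, 80 mm high pot, about 150 mm with the plant, at the far left; a bystander. Origin at the centre of its underside.
Not all that is in view belongs to the job. Of the things that look like the jar, the smallest one is meant.

How it is judged:
By the outcome, as a careful person would: the job done as asked, in the order asked, and still so for the second after the job is handed in, with the robot touching nothing.
It also fails if it takes over 141 s, if anything falls off the work surface, if the arm or the gripper's body presses on something with over 40 N, if the wrist force passes 120 N, or if a joint passes its speed limit or range.

## Robot

A 6-joint arm with a two-finger parallel gripper is mounted at the origin on the work surface. World frame = base frame: x ahead of the robot, y to its left, z up, the work surface at z = 0. Lengths are in m, angles in rad, forces in N, time in s.
With the tool pointing down it reaches from about 0.325 to 0.9 m from the base axis. Payload 6.1 kg.
Tool frame: the origin (TCP) lies midway between the tips of the shut fingers; the grasp point (between the pads) lies 19 mm behind it; z points along the fingers, y is the line along which they close (so a half turn about z gives the same grasp; the last joint's range is limited). The gripper opens to 85 mm and grips with 20 to 120 N. Pads are 22 mm wide; open, the fingers measure 114 mm over their backs; the gripper's body (76 mm by 85 mm) begins 54 mm behind the grasp point. The pads swing forward as they close: fully open they stand 13 mm farther back than shut.
Start: joints at [1.086, 0.22, 1.526, -0, 1.395, -0.126], TCP at [0.219, 0.585, 0.202] pointing down, gripper open.
Joint ranges: [-2.98, 2.98], [-0.91, 2.08], [0.09, 2.57], [-1.24, 4.39], [0.2, 2.65], [-2.68, 2.68]. Speed limits (rad/s): [2.57, 2.57, 3.01, 3.14, 3.14, 3.14].

## Interface

Orientations are given as [roll, pitch, yaw] about the fixed x, y, z axes, in that order (R = Rz(yaw) Ry(pitch) Rx(roll)).
In Python, from plant import movep, move_l, set_joints, gripper_to, hold, inverse_kinematics, observe, get_image, get_calibration, Unreachable, job_done gives the robot as it stands. Calls block until the motion is done:
- movep(position, orientation): joint-space move of the TCP to a pose.
- move_l(position, feed=0.15, rotation=None, max_force=None): straight line of the TCP; rotation=None keeps the orientation; feed is the mean speed in m/s. With max_force (N) it stops when the force on the tool has changed by that much, and returns True; else False.
- set_joints(angles): joint-space move.
- gripper_to(opening, f_grip=None): finger opening in m; f_grip is the grip in N (None keeps the last); returns when the fingers have stopped.
- hold(seconds).
- inverse_kinematics(position, orientation): joint angles nearest the present ones, or None.
- observe(): the state.
- get_image(name): name is "scene" or "side" or "wrist"; returns (picture, depth): 400x640x3 uint8, red, green, blue; 400x640 float32, m along the optical axis (not along the pixel's ray), 0 where there is no reading.
- get_calibration(name): a dict with "intrinsics" (3x3 intrinsics, pixels), "dist_coeffs" ([k1, k2, p1, p2, k3] as OpenCV has them; the pictures are not rectified), "world_from_camera" (4x4, takes a point from camera to world coordinates). Camera axes: x right, y down, z forward; pixel columns grow to the right and rows downward; lengths in m; the calibration is good to about 2 mm. A picture is of the moment at which its call begins: read the wrist's pose just before it. get_calibration takes no time and is no camera call; for the wrist camera it gives the pose at the moment of the call.
A pose or a line that the arm cannot do raises Unreachable and nothing moves.
- job_done(): hands the job in; it is judged then, once.
The state is a dict: "time_s": time; "q": joint angles; "joint_velocities": joint speeds; "joint_torque": joint torques, N m; "eef_pos": TCP position; "tcp_rot": TCP orientation; "ft_force": force on the tool from outside, world axes, zero at the start; "torque": the same for the moment, N m; "opening": finger opening in m; "grasp_force": force on a finger pad.
Only numpy, scipy, OpenCV 4.12 (cv2) and the standard library are available. Lean on these libraries where they do the work, as an engineer would, in place of code of your own. Each camera call takes 0.05 s, during which the arm holds its last target. There are 200 camera calls.

## Working session

There is one attempt and no reset: what is moved stays moved. The work goes in short steps, each a Python script; the robot and the scene stay as the last script left them, time stands still between calls to the robot, and variables do not carry over. Pictures are saved under pics/ and viewed, at most 14 in all, crops included, and the job is handed in when it is done.

```bash
ls; mkdir -p pics; python3 - <<'E'
from plant import *
import cv2, numpy as np
for n in ("scene","side"):
    im,d=get_image(n); c=get_calibration(n)
    np.savez(f"{n}0.npz",im=im,d=d,K=c["intrinsics"],D=c["dist_coeffs"],T=c["world_from_camera"])
    cv2.imwrite(f"pics/{n}0.png",im[:,:,::-1]); print(n,np.round(c["world_from_camera"],3).tolist(),c["intrinsics"],(d>0).mean())
print(observe())
E
```

```text
pics
scene [[-0.78, 0.379, -0.497, 1.179], [0.625, 0.471, -0.622, 0.775], [-0.002, -0.796, -0.605, 0.81], [0.0, 0.0, 0.0, 1.0]] [[479.68536535   0.         320.49468708]
 [  0.         479.68536535 206.27563885]
 [  0.           0.           1.        ]] 0.99601171875
side [[0.936, -0.267, 0.229, 0.315], [-0.352, -0.716, 0.602, -0.65], [0.003, -0.644, -0.765, 0.895], [0.0, 0.0, 0.0, 1.0]] [[472.4855927    0.         319.5894304 ]
 [  0.         472.4855927  203.59794953]
 [  0.           0.           1.        ]] 0.9961015625
{'time_s': 0.1, 'q': array([ 1.08587636e+00,  2.21154877e-01,  1.52750697e+00, -2.11467850e-05,
        1.39468203e+00, -1.26136135e-01]), 'joint_velocities': array([-0.00031159, -0.00208761, -0.00113511, -0.00154452, -0.00017926,
       -0.00011736]), 'joint_torque': array([ 1.28504944e-03, -4.98241282e+01, -3.90549052e+01, -2.15666942e-04,
        5.65044917e-03,  5.60162493e-05]), 'eef_pos': array([0.21921237, 0.58466071, 0.20119852]), 'tcp_rot': array([-3.13985272e+00, -1.99659411e-04,  2.78281237e+00]), 'ft_force': array([ 0.12114309, -0.60379509, -0.01547474]), 'torque': array([ 0.03002221, -0.01198011,  0.00599379]), 'grasp_force': 0.0, 'opening': 0.08523633085045104}
```

View pics/scene0.png

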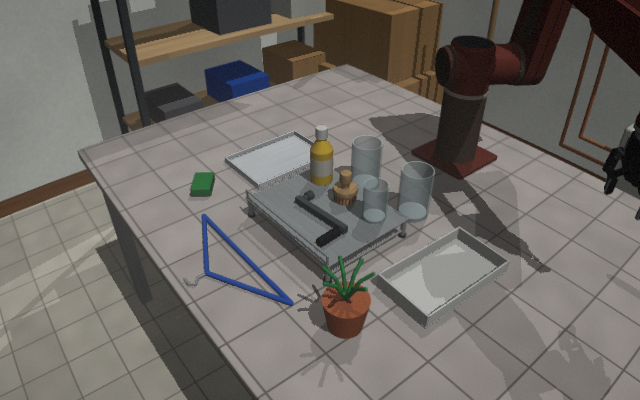

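View pics/side0.png

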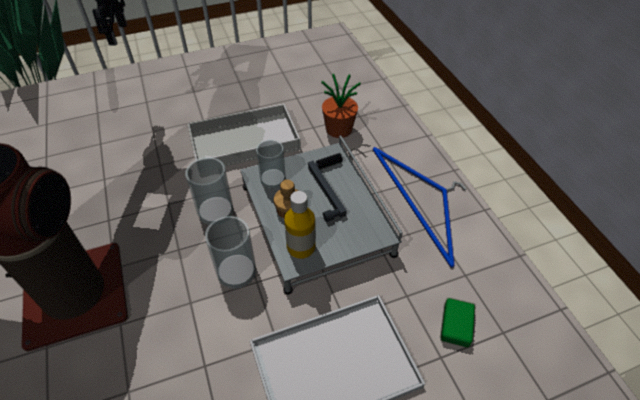

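The scene view shows the small jar on the rack at (375,200), the brush at (345,188), the bottle at (321,155) and the crank at (322,218). Two larger decoy glasses stand on the table at (366,165) and (416,190). The basin is at (443,275) on the +y side and the tray at (275,157). The side view agrees: jar (270,165), brush (286,200), bottle (300,230).

```bash
cat > h.py <<'E'
import cv2, numpy as np
def cloud(d,K,D,T):
    h,w=d.shape; u,v=np.meshgrid(np.arange(w),np.arange(h))
    p=cv2.undistortPoints(np.stack([u,v],-1).reshape(-1,1,2).astype(np.float64),np.array(K),np.array(D)).reshape(h,w,2)
    T=np.array(T); P=np.dstack([p*d[...,None],d[...,None]])
    return P@T[:3,:3].T+T[:3,3]
def ray_plane(uv,K,D,T,z):
    p=cv2.undistortPoints(np.array(uv,float).reshape(-1,1,2),np.array(K),np.array(D)).reshape(-1,2)
    T=np.array(T); r=np.c_[p,np.ones(len(p))]@T[:3,:3].T
    return T[:3,3]+r*((z-T[2,3])/r[:,2])[:,None]
E
python3 - <<'E'
from h import *
tiles=[]
for n in ("scene","side"):
    f=np.load(n+"0.npz"); P=cloud(f["d"],f["K"],f["D"],f["T"]); im=f["im"]; hsv=cv2.cvtColor(im,cv2.COLOR_RGB2HSV)
    ok=(f["d"]>0)&(P[...,2]>-.02)&(P[...,2]<.35)&(P[...,0]>.2)&(P[...,0]<1)&(abs(P[...,1])<.5)
    m=np.zeros((400,500,3),np.uint8); q=P[ok]; o=np.argsort(q[:,2])
    r=((1-q[o,0])*500).astype(int).clip(0,399); c=((.5-q[o,1])*500).astype(int).clip(0,499)
    m[r,c]=im[ok][o][:,::-1]; tiles.append(m)
    H,S,V=cv2.split(hsv)
    yl=ok&(H>18)&(H<32)&(S>150)&(P[...,2]>.05)
    dk=ok&(V<60)&(P[...,2]>.068)&(P[...,2]<.095)
    for nm,k in(("yellow",yl),("dark",dk)):
        print(n,nm,k.sum(),np.percentile(P[k],[2,50,98],axis=0).round(3).tolist())
    dz=ok&(abs(P[...,2]-.06)<.004); print("deck",np.percentile(P[dz],[1,50,99],axis=0).round(3).tolist())
cv2.imwrite("pics/top.png",np.vstack([cv2.resize(t,(600,480))[60:360] for t in tiles]))
E
```

```text
scene yellow 424 [[0.469, -0.094, 0.066], [0.497, -0.07, 0.161], [0.514, -0.059, 0.187]]
scene dark 565 [[0.495, -0.04, 0.069], [0.606, 0.117, 0.077], [0.78, 0.303, 0.088]]
deck [[0.366, -0.151, 0.056], [0.592, 0.046, 0.059], [0.752, 0.321, 0.063]]
side yellow 876 [[0.455, -0.123, 0.067], [0.477, -0.112, 0.164], [0.509, -0.006, 0.19]]
side dark 989 [[0.314, -0.121, 0.069], [0.59, 0.03, 0.081], [0.737, 0.285, 0.092]]
deck [[0.334, -0.157, 0.057], [0.568, -0.031, 0.061], [0.691, 0.181, 0.064]]
```

View pics/top.png

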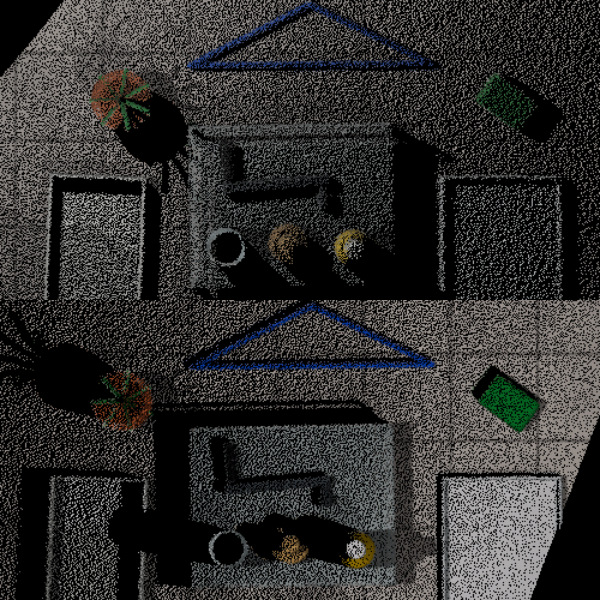

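The top-down map gives approximate positions (x, y): jar (0.49, 0.12), brush (0.495, 0.025), bottle (0.49, -0.09). The crank's arm runs along y near x≈0.59, with its grip at the +y end. Next I'll fit these precisely.

```bash
cat > fit.py <<'E'
from h import *
from scipy.optimize import least_squares
def circ(p,r=None):
    c0=np.r_[np.median(p[:,:2],axis=0),r or .04]
    if r: s=least_squares(lambda c:np.hypot(*(p[:,:2]-c).T)-r,c0[:2],loss="soft_l1",f_scale=.002)
    else: s=least_squares(lambda c:np.hypot(*(p[:,:2]-c[:2]).T)-c[2],c0,loss="soft_l1",f_scale=.002)
    return s.x.round(4).tolist(),len(p),round(float(np.sqrt(np.mean(s.fun**2))),4)
E
python3 - <<'E'
from fit import *
for n in ("scene","side"):
    f=np.load(n+"0.npz"); P=cloud(f["d"],f["K"],f["D"],f["T"]); im=f["im"]; V=im.max(-1)
    def box(x0,x1,y0,y1,z0,z1): 
        x,y,z=P[...,0],P[...,1],P[...,2]; return (f["d"]>0)&(x>x0)&(x<x1)&(y>y0)&(y<y1)&(z>z0)&(z<z1)
    print(n)
    print(" bottle body",circ(P[box(.44,.54,-.14,-.04,.07,.155)],.031), "cap",circ(P[box(.46,.52,-.12,-.06,.20,.218)],.016))
    print(" jar",circ(P[box(.44,.55,.07,.17,.075,.158)]),circ(P[box(.44,.55,.07,.17,.075,.158)],.031))
    print(" brush disc",circ(P[box(.44,.55,-.03,.07,.065,.098)],.033)," knob",circ(P[box(.44,.55,-.03,.07,.117,.138)],.016))
    k=box(.53,.70,-.1,.17,.074,.1)&(V<75); q=P[k]; print(" crank",q.min(0).round(3),q.max(0).round(3),"z98",np.percentile(q[:,2],98).round(3))
    a=q[(q[:,2]>.079)]; 
    # arm only: top-face strip
    r=cv2.minAreaRect((q[:,:2]*1000).astype(np.float32)); print("  rect",r)
    mid=a[(a[:,1]>-.03)&(a[:,1]<.08)]; l=cv2.fitLine(mid[:,:2].astype(np.float32),cv2.DIST_HUBER,0,.01,.01).ravel(); print("  arm line",l,len(mid))
    for nm,b,zt in(("basin",(.28,.64,.22,.45),.04),("tray",(.28,.64,-.46,-.2),.02)):
        q=P[box(*b,zt-.004,zt+.004)]; print(" ",nm,np.percentile(q[:,:2],[.5,99.5],axis=0).round(3).tolist(),[tuple(np.round(v,1)) if not np.isscalar(v) else v for v in cv2.minAreaRect((q[:,:2]*1000).astype(np.float32))])
    q=P[box(.15,.44,-.15,.2,.02,.3)]; print(" big jars",q.min(0).round(3),q.max(0).round(3))
    for b in ((.2,.42,.03,.2),(.2,.42,-.15,.03)):
        q=P[box(*b,.08,.3)]
        if len(q)>20: print("   ",np.percentile(q,[1,99],axis=0).round(3).tolist(),circ(q))
    q=P[box(.6,.75,-.16,.18,.07,.095)]; print(" rail",np.percentile(q[:,0],[5,50,95]).round(3))
E
```

```text
scene
 bottle body ([0.5189, -0.0492], 600, 0.0103) cap ([0.4847, -0.0916], 78, 0.0017)
 jar ([0.4877, 0.123, 0.0294], 927, 0.0015) ([0.4869, 0.1222], 927, 0.0021)
 brush disc ([0.4913, 0.016], 259, 0.0043)  knob ([0.5112, 0.0397], 77, 0.0049)
 crank [ 0.558 -0.051  0.074] [0.688 0.147 0.086] z98 0.085
  rect ((602.30322265625, 60.13050842285156), (226.51412963867188, 92.21580505371094), 67.58564758300781)
  arm line [ 0.07260421 -0.9973608   0.59611785  0.02727302] 164
  basin [[0.324, 0.258], [0.61, 0.427]] [(np.float64(467.7), np.float64(341.7)), (np.float64(162.7), np.float64(284.3)), 87.56881713867188]
  tray [[0.326, -0.437], [0.608, -0.231]] [(np.float64(466.9), np.float64(-334.3)), (np.float64(283.2), np.float64(207.6)), 0.03009469248354435]
 big jars [ 0.292 -0.109  0.02 ] [0.44  0.184 0.145]
    [[0.295, 0.082, 0.082], [0.381, 0.167, 0.143]] ([0.338, 0.124, 0.0412], 1128, 0.0019)
    [[0.3, -0.104, 0.081], [0.387, -0.018, 0.144]] ([0.3429, -0.061, 0.0417], 951, 0.0022)
 rail [0.602 0.657 0.693]
side
 bottle body ([0.4841, -0.092], 725, 0.0008) cap ([0.4844, -0.0916], 98, 0.
[... 246 characters left out ...]
625, 63.24602508544922), (246.06800842285156, 83.91204071044922), 70.55308532714844)
  arm line [ 0.09998333 -0.9949891   0.59248334  0.018759  ] 250
  basin [[0.324, 0.255], [0.606, 0.427]] [(np.float64(465.0), np.float64(341.5)), (np.float64(170.0), np.float64(280.5)), 88.0643539428711]
  tray [[0.325, -0.437], [0.606, -0.236]] [(np.float64(465.9), np.float64(-336.4)), (np.float64(281.8), np.float64(202.3)), 0.34275195002555847]
 big jars [ 0.291 -0.15   0.02 ] [0.44  0.182 0.146]
    [[0.294, 0.077, 0.081], [0.377, 0.163, 0.145]] ([0.3351, 0.1195, 0.0414], 1528, 0.0015)
    [[0.298, -0.108, 0.081], [0.382, -0.023, 0.144]] ([0.3406, -0.0664, 0.0413], 1718, 0.0013)
 rail [0.602 0.683 0.691]
```

```bash
python3 - <<'E'
from plant import *
import numpy as np, cv2
pi=np.pi
for nm,p in(("rackbottle",(.485,-.092,.35)),("jar",(.487,.121,.1)),("basnear",(.376,.341,.06)),("basfar",(.556,.341,.3)),("crank",(.59,.03,.065)),("tray",(.46,-.335,.02))):
    for y in (pi,pi/2,0,-pi/2):
        q=inverse_kinematics(list(p),[pi,0,y]); print(nm,round(y,2),None if q is None else np.round(q,2))
for y in (pi,0,pi/2,-pi/2):
    try: movep([.50,.02,.42],[pi,0,y]); print("used",y); break
    except Unreachable as e: print(y,e)
hold(.3)
c=get_calibration("wrist"); im,d=get_image("wrist"); o=observe(); print(o["time_s"],o["eef_pos"],o["tcp_rot"],np.round(c["world_from_camera"],3).tolist())
np.savez("wrist0.npz",im=im,d=d,K=c["intrinsics"],D=c["dist_coeffs"],T=c["world_from_camera"])
cv2.imwrite("pics/wrist0.png",im[:,:,::-1])
E
```

```text
rackbottle 3.14 [-0.35 -0.15  1.64  0.    1.66 -1.92]
rackbottle 1.57 [-0.35 -0.15  1.64  0.    1.66 -0.35]
rackbottle 0 [-0.35 -0.15  1.64 -0.    1.66  1.22]
rackbottle -1.57 None
jar 3.14 [ 0.09  0.03  1.94  0.    1.17 -1.48]
jar 1.57 [ 0.09  0.03  1.94 -0.    1.17  0.09]
jar 0 [ 0.09  0.03  1.94 -0.    1.17  1.66]
jar -1.57 None
basnear 3.14 [ 0.58  0.09  1.95  0.    1.09 -0.99]
basnear 1.57 [ 0.58  0.09  1.95 -0.    1.09  0.58]
basnear 0 [ 0.58  0.09  1.95 -0.    1.09  2.15]
basnear -1.57 [ 0.58  0.09  1.95  0.    1.09 -2.56]
basfar 3.14 [ 0.43  0.24  1.32  0.    1.58 -1.14]
basfar 1.57 [ 0.43  0.24  1.32 -0.    1.58  0.43]
basfar 0 [ 0.43  0.24  1.32 -0.    1.58  2.  ]
basfar -1.57 None
crank 3.14 [-0.08  0.27  1.73  0.    1.13 -1.65]
crank 1.57 [-0.08  0.27  1.73 -0.    1.13 -0.08]
crank 0 [-0.08  0.27  1.73 -0.    1.13  1.49]
crank -1.57 None
tray 3.14 [-0.77  0.29  1.81  0.    1.04 -2.34]
tray 1.57 [-0.77  0.29  1.81  0.    1.04 -0.77]
tray 0 [-0.77  0.29  1.81 -0.    1.04  0.8 ]
tray -1.57 [-0.77  0.29  1.81 -0.    1.04  2.37]
used 3.141592653589793
2.825 [0.50001374 0.02024749 0.41993177] [ 3.14155511e+00 -1.25495927e-04 -3.14112384e+00] [[-0.0, 0.956, 0.295, 0.425], [1.0, 0.0, 0.0, 0.02], [0.0, 0.295, -0.956, 0.593], [0.0, 0.0, 0.0, 1.0]]
```

View pics/wrist0.png

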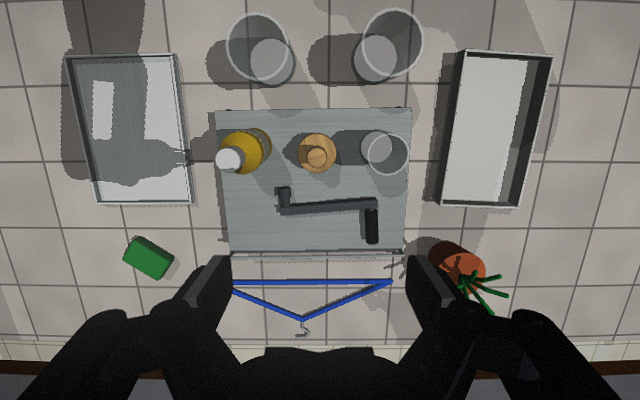

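The wrist view shows the row clearly: bottle cap (229,158), brush knob (317,156), jar (384,152). The crank's arm runs from (285,208) to (375,202), with its grip at (372,225). I'll refit from this view.

```bash
python3 - <<'E'
from fit import *
f=np.load("wrist0.npz"); P=cloud(f["d"],f["K"],f["D"],f["T"]); im=f["im"]; V=im.max(-1); A=(f["K"],f["D"],f["T"])
def box(x0,x1,y0,y1,z0,z1):
    x,y,z=P[...,0],P[...,1],P[...,2]; return (f["d"]>0)&(x>x0)&(x<x1)&(y>y0)&(y<y1)&(z>z0)&(z<z1)
def top(m,z):
    v,u=np.nonzero(m); (c,r)=cv2.minEnclosingCircle(np.c_[u,v].astype(np.float32)); return ray_plane([c],*A,z)[0].round(4),round(r,1),m.sum()
print("cap top",top(box(.46,.52,-.12,-.06,.219,.23),.224)); print("knob",top(box(.45,.54,-.03,.06,.139,.15),.145))
print("knob mean",P[box(.45,.54,-.03,.06,.139,.15)].mean(0), "disc",circ(P[box(.44,.54,-.03,.06,.07,.103)],.033))
print("jar rim",top(box(.44,.55,.07,.17,.155,.165),.16),circ(P[box(.44,.55,.07,.17,.155,.165)]))
k=box(.52,.665,-.1,.17,.0745,.1)&(V<80); q=P[k]; print("crank",q.min(0).round(3),q.max(0).round(3))
t=q[q[:,2]>.0785]
mid=t[(t[:,1]>-.03)&(t[:,1]<.08)]; l=cv2.fitLine(mid[:,:2].astype(np.float32),cv2.DIST_HUBER,0,.01,.01).ravel(); print(l,len(mid),np.median(mid[:,2]))
u=l[:2]*np.sign(l[1]); s=(t[:,:2]-l[2:])@u; w=(t[:,:2]-l[2:])@np.array([u[1],-u[0]])
yaw=np.arctan2(-u[0],u[1]); print("yaw",yaw,"s",np.percentile(s,[.5,99.5]),"w",np.percentile(w,[.5,99.5]),"centre",l[2:]+u*np.percentile(s,[.5,99.5]).mean())
print("deck z",np.median(P[box(.52,.56,-.1,.1,.05,.07)][:,2]),"basin floor",np.median(P[box(.36,.57,.29,.39,-.01,.03)][:,2]),"tray",np.median(P[box(.36,.57,-.4,-.27,-.01,.015)][:,2]))
E
```

```text
cap top (array([ 0.4847, -0.0922,  0.224 ]), 13.0, np.int64(504))
knob (array([0.4928, 0.0165, 0.145 ]), 10.4, np.int64(341))
knob mean [0.49306966 0.01641852 0.14518793] disc ([0.4995, 0.0161], 865, 0.0081)
jar rim (array([0.486 , 0.1196, 0.16  ]), 22.0, np.int64(382)) ([0.4866, 0.1195, 0.0291], 382, 0.0011)
crank [ 0.557 -0.054  0.075] [0.663 0.129 0.087]
[ 0.08935494 -0.9959999   0.5928098   0.02549949] 503 0.08295586066299987
yaw 0.089474276 s [-0.07468317  0.09844126] w [-0.04046684  0.0761771 ] centre [0.59174834 0.03733102]
deck z 0.06121554002905205 basin floor 0.006221053432325041 tray 0.0059808409054391
```

```bash
cat > ops.py <<'E'
from plant import *
import numpy as np, cv2
from h import *
pi=np.pi
UP=.36
S={"jar":(.4865,.120),"brush":(.4929,.0166),"bottle":(.4846,-.0918)}
B={"jar":(.376,.341),"brush":(.468,.341),"bottle":(.556,.341)}
H={"jar":.046,"brush":.050,"bottle":.130}   # TCP above foot
W={"jar":.062,"brush":.032,"bottle":.032}
def up(z): 
    p=observe()["eef_pos"]; move_l([p[0],p[1],z],feed=.25)
def pick(n,xy,zf):
    gripper_to(min(.084,W[n]+.035)); z=zf+H[n]
    movep([*xy,max(UP,.3)],[pi,0,pi]); move_l([*xy,z+.03],feed=.25); move_l([*xy,z],feed=.08)
    gripper_to(0,35); o=observe(); print(n,"gripped",round(o["opening"],4),o["grasp_force"],o["eef_pos"].round(4))
    up(UP); print(" lifted",round(observe()["opening"],4))
def place(n,xy,zf):
    z=zf+H[n]
    movep([*xy,UP],[pi,0,pi]); move_l([*xy,z+.02],feed=.25)
    hit=move_l([*xy,z-.002],feed=.03,max_force=4); o=observe(); print(n,"set",hit,o["eef_pos"].round(4),round(o["time_s"],1))
    gripper_to(W[n]+.022); hold(.1); up(UP)
def shot(cam,name,crop=None):
    c=get_calibration(cam); im,d=get_image(cam); np.savez(name+".npz",im=im,d=d,K=c["intrinsics"],D=c["dist_coeffs"],T=c["world_from_camera"])
    cv2.imwrite(f"pics/{name}.png",im[:,:,::-1])
E
python3 - <<'E'
from ops import *
for n in ("jar","brush","bottle"):
    pick(n,S[n],.06); place(n,B[n],.005)
movep([.50,.1,.42],[pi,0,pi]); hold(.2); shot("wrist","w1"); print(observe()["time_s"])
E
```

```text
jar gripped 0.0602 38.47579734865576 [0.4873 0.1202 0.1069]
 lifted 0.0604
jar set True [0.3756 0.3409 0.0519] 9.6
brush gripped 0.0295 34.36451196670532 [0.4934 0.0166 0.1108]
 lifted 0.0293
brush set True [0.4676 0.3411 0.0557] 19.3
bottle gripped 0.0293 34.429104924201965 [ 0.4851 -0.0921  0.1907]
 lifted 0.0294
bottle set True [0.5558 0.3408 0.1358] 28.7
31.4917
```

View pics/w1.png

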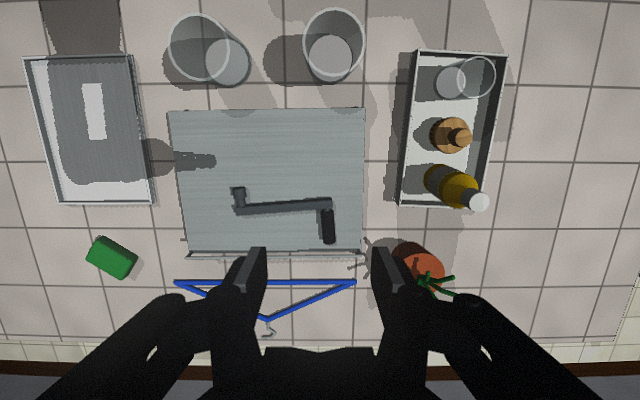

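All three stand upright in the basin: jar (465,78), brush (452,135), bottle (455,188). The crank at (285,205) has not moved, so I'll take it now.

```bash
python3 - <<'E'
from ops import *
cy=.0895; xy=(.592,.037)
gripper_to(.05); movep([*xy,.2],[pi,0,pi/2+cy]); move_l([*xy,.09],feed=.2)
print(move_l([*xy,.0645],feed=.04,max_force=5))
gripper_to(0,90); o=observe(); print(o["opening"],o["grasp_force"],o["eef_pos"])
up(.1); hold(.2); o=observe(); print(o["opening"],o["torque"],o["ft_force"]); shot("side","s2"); up(.25)
t=(.466,-.317)
movep([*t,.25],[pi,0,0]); shot("wrist","w2"); print(observe()["time_s"])
E
```

```text
False
-6.126896740373848e-06 0.0 [0.59200282 0.036998   0.06455145]
-0.00015743191969992115 [-0.01472067  0.00033529  0.02057311] [-0.06009198  0.62675316 -0.10035518]
37.7083
```

View pics/s2.png

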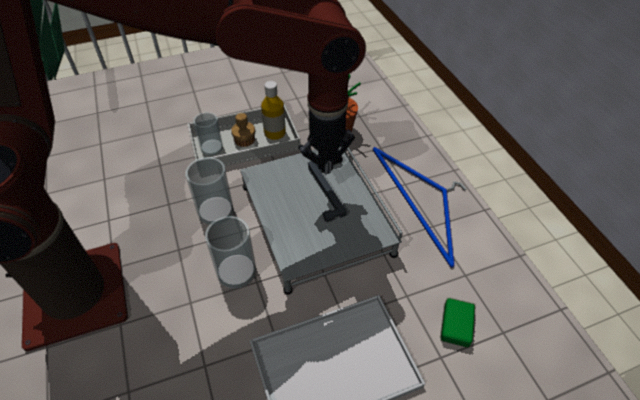

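View pics/w2.png

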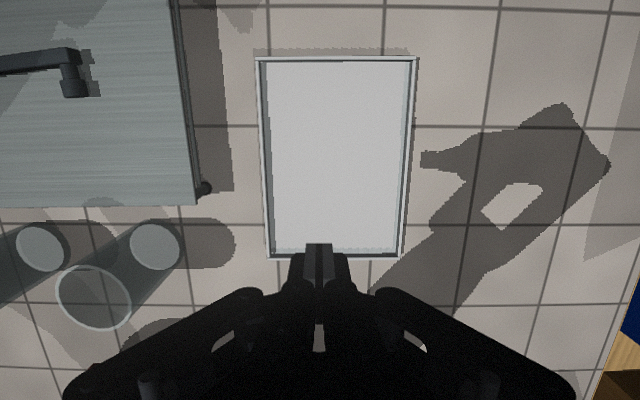

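The fingers shut on nothing: the wrist view shows the tray empty and the crank still on the rack. I'll work out why.

```bash
python3 - <<'E'
from ops import *
f=np.load("s2.npz"); T=np.linalg.inv(f["T"]); r,_=cv2.Rodrigues(T[:3,:3])
pts=np.array([(.592,.037,.1),(.592,.037,.082),(.592-.0895*.077,.037+.077,.082),(.592+.0895*.077,.037-.077,.082)])
uv=cv2.projectPoints(pts,r,T[:3,3],f["K"],f["D"])[0].reshape(-1,2); print(uv.round(1))
im=f["im"][:,:,::-1].copy(); c=cv2.resize(im[100:250,240:400],None,fx=4,fy=4,interpolation=cv2.INTER_CUBIC)
for p in uv: cv2.circle(c,tuple(int(v) for v in (p-[240,100])*4),4,(0,0,255),-1)
cv2.imwrite("pics/s2c.png",c)
movep([.50,.02,.42],[pi,0,pi]); hold(.2); shot("wrist","w3")
f=np.load("w3.npz"); P=cloud(f["d"],f["K"],f["D"],f["T"]); V=f["im"].max(-1); x,y,z=np.moveaxis(P,-1,0)
q=P[(x>.52)&(x<.665)&(y>-.12)&(y<.17)&(z>.0745)&(z<.1)&(V<80)]; print("crank",q.min(0).round(3),q.max(0).round(3))
for a,b in ((-.03,0),(0,.03),(.03,.06),(.06,.08)):
    m=q[(q[:,1]>a)&(q[:,1]<b)]; print(a,b,len(m),np.percentile(m,[2,50,98],axis=0).round(4).tolist())
E
```

```text
[[326.2 180. ]
 [326.  185.3]
 [311.9 164. ]
 [341.4 208.4]]
crank [ 0.558 -0.053  0.075] [0.664 0.131 0.088]
-0.03 0 124 [[0.5892, -0.0284, 0.0751], [0.5953, -0.0143, 0.0828], [0.6032, -0.0014, 0.0851]]
0 0.03 136 [[0.5864, 0.0004, 0.0753], [0.5934, 0.0147, 0.0829], [0.601, 0.0291, 0.0847]]
0.03 0.06 133 [[0.5839, 0.0308, 0.0751], [0.5897, 0.0452, 0.0827], [0.5975, 0.0595, 0.0847]]
0.06 0.08 85 [[0.582, 0.0612, 0.0762], [0.5879, 0.07, 0.083], [0.5955, 0.0791, 0.0848]]
```

View pics/s2c.png

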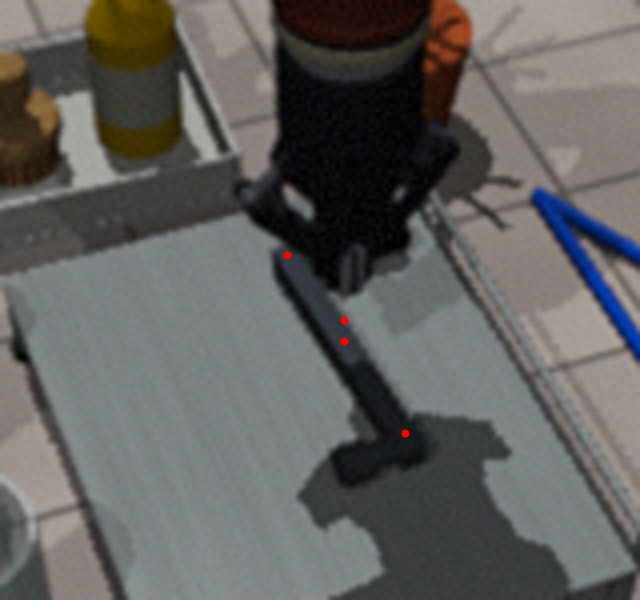

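```bash
python3 - <<'E'
from ops import *
f=np.load("w2.npz"); P=cloud(f["d"],f["K"],f["D"],f["T"])
for v in (242,246,250,256,262,270,280): print(v,P[v,318].round(4))
f=np.load("s2.npz"); P=cloud(f["d"],f["K"],f["D"],f["T"])
for v in (160,164,168,170,172,174): print(v,P[v,326:331:2].round(3).tolist())
o=observe(); print(o["opening"],o["eef_pos"],o["ft_force"])
E
```

```text
242 [ 0.3496 -0.3152  0.0061]
246 [ 0.4771 -0.3161  0.2857]
250 [ 0.4778 -0.3161  0.2916]
256 [ 0.4777 -0.3161  0.2975]
262 [ 0.4778 -0.3161  0.3034]
270 [ 0.4776 -0.3161  0.31  ]
280 [ 0.4774 -0.3162  0.3175]
160 [[0.586, 0.025, 0.178], [0.593, 0.032, 0.169], [0.596, 0.027, 0.173]]
164 [[0.587, 0.027, 0.163], [0.59, 0.024, 0.164], [0.597, 0.028, 0.158]]
168 [[0.586, 0.025, 0.153], [0.592, 0.027, 0.149], [0.597, 0.028, 0.146]]
170 [[0.586, 0.025, 0.146], [0.592, 0.027, 0.142], [0.596, 0.026, 0.142]]
172 [[0.587, 0.028, 0.137], [0.592, 0.027, 0.137], [0.597, 0.027, 0.134]]
174 [[0.613, 0.091, 0.059], [0.617, 0.088, 0.06], [0.621, 0.086, 0.061]]
0.00023254461929125527 [0.50001976 0.01972724 0.41982197] [-0.2392706   0.27970471 -0.71159726]
```

```bash
python3 - <<'E'
from ops import *
for n,e in (("wrist0",(.5,.02,.42)),("w1",(.5,.1,.42)),("w2",(.466,-.317,.25)),("w3",(.5,.02,.42))):
    f=np.load(n+".npz"); P=cloud(f["d"],f["K"],f["D"],f["T"])
    R=P-np.array(e); m=(f["d"]>0)&(abs(R[...,0])<.05)&(abs(R[...,1])<.09)&(R[...,2]>-.1)&(R[...,2]<.15)
    q=R[m]; print(n,f["T"][:3,3].round(3),len(q),q[np.argsort(q[:,2])[:3]].round(4).tolist(),np.percentile(q[:,1],[1,99]).round(3))
E
```

```text
wrist0 [0.425 0.02  0.593] 42017 [[0.0086, -0.0427, 0.0428], [0.0023, 0.0431, 0.0429], [-0.0043, -0.0425, 0.043]] [-0.071  0.071]
w1 [0.426 0.101 0.592] 40595 [[0.0001, -0.0266, 0.0322], [-0.0013, 0.0279, 0.0325], [0.0004, 0.028, 0.0327]] [-0.062  0.063]
w2 [ 0.543 -0.316  0.422] 41761 [[0.0112, -0.0001, 0.0337], [0.0113, 0.006, 0.0338], [0.0114, -0.0006, 0.034]] [-0.057  0.058]
w3 [0.425 0.019 0.593] 41746 [[-0.0097, -0.0029, 0.0338], [-0.0099, 0.0057, 0.0342], [-0.0099, 0.0012, 0.0343]] [-0.058  0.057]
```

Measured in both the wrist and side views, the real fingertips sit about 33 mm behind the reported TCP. The earlier grasps held only by the tips. I'll compensate by lowering the grasp heights, with force-guarded moves.

```bash
python3 - <<'E'
from ops import *
cy=.0895; xy=(.5915,.037)
gripper_to(.05); movep([*xy,.16],[pi,0,pi/2+cy]); move_l([*xy,.06],feed=.2)
print("hit",move_l([*xy,.033],feed=.04,max_force=5),observe()["eef_pos"])
gripper_to(0,90); o=observe(); print(o["opening"],o["grasp_force"],o["eef_pos"],o["ft_force"])
if o["opening"]>.008:
    z0=o["eef_pos"][2]
    up(z0+.03); hold(.2); o=observe(); print(o["opening"],o["torque"],o["ft_force"]); up(.22)
    t=(.466,-.317)
    movep([*t,.22],[pi,0,0]); shot("wrist","w4"); print(z0,observe()["time_s"],observe()["opening"])
E
```

```text
hit False [0.59161067 0.03696398 0.0330343 ]
0.013872256743431063 88.57032179832458 [0.59191522 0.03699123 0.03366782] [-1.42048508 -0.38509384  4.515866  ]
0.014057158833169886 [-0.01397384  0.01663343  0.0107812 ] [ 0.23403018  0.54008024 -3.62834428]
0.03366782392904417 46.6 0.014003566446976515
```

View pics/w4.png

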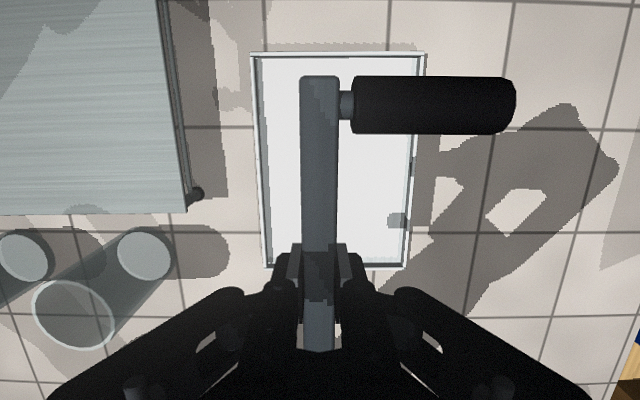

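The crank is gripped and level: arm at (320,170), grip at (435,105), pointing −y as planned. Now lower it into the tray.

```bash
python3 - <<'E'
from ops import *
t=(.466,-.317)
move_l([*t,.01],feed=.2)
print("hit",move_l([*t,-.0225],feed=.03,max_force=5),observe()["eef_pos"])
gripper_to(.045); hold(.1); up(.22)
movep([.42,-.2,.40],[pi,0,pi]); hold(.2); shot("wrist","w5")
movep([.45,.25,.42],[pi,0,pi]); hold(.2); shot("wrist","w6"); print(observe()["time_s"])
f=np.load("w6.npz"); P=cloud(f["d"],f["K"],f["D"],f["T"]); x,y,z=np.moveaxis(P,-1,0)
from fit import circ
g=lambda c,r,a,b:P[(f["d"]>0)&(np.hypot(x-c[0],y-c[1])<r)&(z>a)&(z<b)]
q=g(B["bottle"],.05,.163,.176); print("cap",(q.min(0)+q.max(0))/2,q.mean(0)); print("bottle body",circ(g(B["bottle"],.06,.03,.095),.031))
q=g(B["jar"],.06,.099,.11); print("jar rim",circ(q)); q=g(B["brush"],.05,.083,.096); print("knob",q.mean(0))
a=cv2.imread("pics/w5.png"); b=cv2.imread("pics/w6.png"); cv2.imwrite("pics/w56.png",np.vstack([a[:270],b[:300]]))
E
```

```text
hit True [ 0.46565061 -0.31669629 -0.02136306]
55.1
cap [0.55458981 0.33943362 0.16771126] [0.55389647 0.33869261 0.16972873]
bottle body ([0.5561, 0.339], 396, 0.0097)
jar rim ([0.375, 0.3404, 0.0291], 330, 0.0011)
knob [0.46731392 0.34021059 0.09021714]
```

View pics/w56.png

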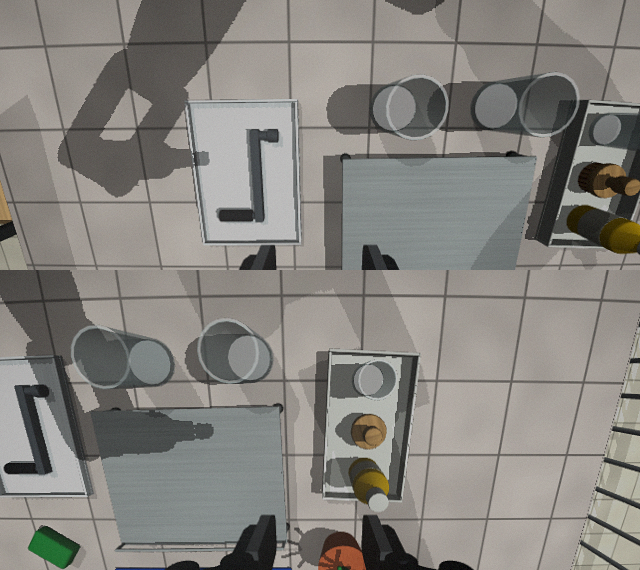

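The crank lies flat inside the tray (upper panel, (255,175)). The jar (370,378), brush (368,432) and bottle (372,485) stand in the basin. Next the bottle and jar go back.

```bash
python3 - <<'E'
from ops import *
import ops
ops.H.update(bottle=.104,jar=.016)
pick("bottle",(.5545,.3392),.005); place("bottle",(.4847,-.0920),.0605)
pick("jar",(.375,.3404),.005); place("jar",(.4865,.1198),.0605)
movep([.50,.02,.42],[pi,0,pi]); hold(.2); shot("wrist","w7"); print(observe()["time_s"])
f=np.load("w7.npz"); P=cloud(f["d"],f["K"],f["D"],f["T"]); x,y,z=np.moveaxis(P,-1,0)
from fit import circ
g=lambda c,r,a,b:P[(f["d"]>0)&(np.hypot(x-c[0],y-c[1])<r)&(z>a)&(z<b)]
for n in ("wrist0","w7"):
    f=np.load(n+".npz"); P=cloud(f["d"],f["K"],f["D"],f["T"]); x,y,z=np.moveaxis(P,-1,0)
    print(n,"cap",g(S["bottle"],.03,.219,.23).mean(0),"jar",circ(g(S["jar"],.05,.155,.165)))
E
```

```text
bottle gripped 0.031 34.8668646812439 [0.555  0.3395 0.1097]
 lifted 0.0309
bottle set True [ 0.4844 -0.0919  0.1646] 62.3
jar gripped 0.0608 36.823908844962716 [0.3757 0.341  0.0218]
 lifted 0.0609
jar set True [0.4861 0.1197 0.0769] 72.3
74.825
wrist0 cap [ 0.48445769 -0.09187658  0.22485772] jar ([0.4866, 0.1195, 0.0291], 382, 0.0011)
w7 cap [ 0.48420499 -0.09053199  0.22484454] jar ([0.4856, 0.1187, 0.029], 376, 0.0011)
```

View pics/w7.png

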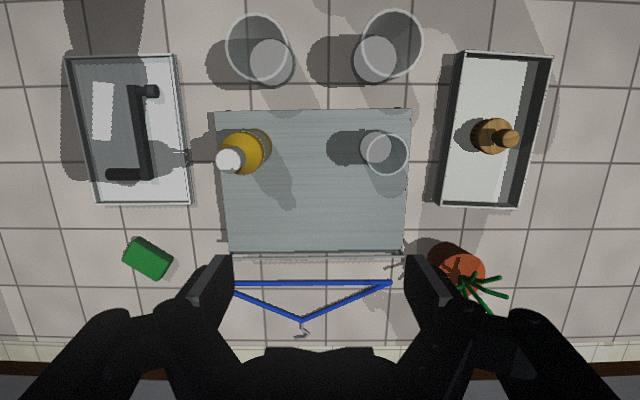

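The bottle (229,158) and jar (384,152) are back within about 1.5 mm of their start positions. The brush stands in the basin (493,137), the crank lies in the tray (140,130), and the bystanders haven't moved.

```bash
python3 -c "
from plant import *
print(job_done())"
```

```text
the job is handed in; nothing more can be done
None
```

The job is handed in: the crank lies flat in the tray, the bottle and jar are back upright within about 1.5 mm of their start spots, the brush stands in the basin, and the soap, hanger and pot were left alone; the last clock reading before hand-in was about 75 s.

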